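# Stack the empty parts tote on the filled one

### The job

Pick up the empty stack-nest tote (tapered, with a finger tab on one end and small ledges inside) and stack it squarely on top of the identical tote that holds the stone blanks, turned end for end so that its tab points the opposite way from the lower tote's tab and it rests level on the ledges instead of nesting down onto the stones. Set it down rather than dropping it, let go, and leave the filled tote and the straight-sided bin where they stand.

Things in the scene. Friction and masses are not known exactly. Their poses are not given: they have to be found in the camera images.
- empty_mid (a point): Centre, half-way up (25 mm), of the loose empty tote: blue, open top, rim 120 (x) by 68 mm (y), 50 mm high, 0.14 kg. Top 20 mm: vertical collar, 2.5 mm walls, pinch it across the 68 mm; below, it tapers to a floor 97 by 51. z up, -x is the tab end. Inner ledges on both long walls at x -38 and +13 mm, recesses below them: tabs the same way, it nests in a like tote; turned 180 degrees, it stacks.
- empty_tab (a point): Middle of the empty tote's finger tab: a flat lip 14 mm long, 34 mm wide, 5 mm thick, sticking out of one short end at rim height; 66 mm from the tote's centre along its own -x and 21.5 mm above its half-way point. Axes as the tote's.
- filled_seat (a point): Seat of the filled tote (same shape, colour and axes, tab at its -x end, three stone blanks on its floor, 0.7 kg, loose): the point on its centre line level with its ledge tops, 42 mm above its underside, 8 mm below its rim. The floor of a tote stacked rightly rests at this height inside the rim, with 6 mm of play either way in y and 9 mm in x.
- plain_mid (a point): Centre, half-way up (23 mm), of a bystander: a loose empty blue straight-sided bin, 116 mm (x) by 68 mm (y) by 46 mm high, vertical walls, no tab, no ledges. Leave it alone.
Not all that is in view belongs to the job. Leave any yellow look-alike of the part that bears empty_mid alone. Leave any red look-alike of the part that bears filled_seat alone.

How it is judged:
By the outcome, as a careful person would: the job done as asked, in the order asked, and still so for the second after the job is handed in, with the robot touching nothing.
It also fails if it takes over 35 s, if anything falls off the work surface, if the arm or the gripper's body presses on something with over 40 N, if the wrist force passes 120 N, or if a joint passes its speed limit or range.

### The arm

A 6-joint arm with a two-finger parallel gripper is mounted at the origin on the work surface. World frame = base frame: x ahead of the robot, y to its left, z up, the work surface at z = 0. Lengths are in mm, angles in rad, forces in N, time in s.
With the tool pointing down it reaches from about 425 to 950 mm from the base axis. Payload 3.5 kg.
Tool frame: the origin (TCP) lies at the very end of the fingers, on their centre line; the grasp point (between the pads) lies 19 mm behind it; z points along the fingers, y is the line along which they close (so a half turn about z gives the same grasp; the last joint's range is limited). The gripper opens to 85 mm and grips with 20 to 120 N. Pads are 22 mm wide; open, the fingers measure 114 mm over their backs; the gripper's body (76 mm by 85 mm) begins 54 mm behind the grasp point. The pads swing forward as they close: fully open they stand 13 mm farther back than shut.
Start: joints at [0.992, 0.286, 1.577, -0, 1.279, -0.15], TCP at [280.614, 613.891, 231.325] pointing down, gripper open.
Joint ranges: [-2.77, 2.77], [-0.9, 2.22], [0.21, 2.48], [-1.53, 4.67], [0.24, 2.81], [-2.84, 2.84]. Speed limits (rad/s): [2.79, 2.79, 3.14, 3.14, 3.14, 3.14].

### API

Orientations are given as a unit quaternion [x, y, z, w].
In Python, from rig import env, eyes, job gives the robot as it stands. The module is installed in compiled form; this text tells all that it offers.
- The arm moves only by the tool step_arm, never from a script. Its argument "motion" is a list of rows, each an object with "xyz": the shift along the tool's x, y, z in mm, a list of three; "twist": the turn about the tool's z in rad. In form: [{"xyz": [tx, ty, tz], "twist": twist}, ...]. A call has exactly 10 rows; each row shifts and turns the commanded pose from where the row before left it, along the tool's axes as they then stand; what a row does not reach is not made up. A row lasts 1/10 s, in which the tool goes at most 50 mm and 8.59 degrees, less where a joint would pass 70% of its speed; a pose out of reach is approached as far as the arm can. A call is refused whole if a number of a shift passes 50 or a number of a turn 0.15, either way. A call with a gripper value outside its range is refused whole. "claw" is the opening, from 0 (shut) to 1 (fully open), set as the call begins (left out, the last holds). The fingers move at their own pace and stop on an object; "force" is the grip in N (left out, the last holds). Time passes only in rows, so rows that do not move let the fingers close, or fill a call up. It gives the time, the measured TCP pose, the force, the opening and the grip force at its end, in the units of the state.
- env.sense(): the state, without advancing time (a new reading comes with each control period).
- eyes.camera(name): name is "scene" or "top" or "wrist"; returns a dict with "pixels" (400x640x3 uint8, red, green, blue), "range_z" (400x640 float32, mm along the optical axis (not along the pixel's ray), 0 where there is no reading), "fx", "fy", "cx", "cy" (pixels), "world_from_camera" (4x4, takes a point from camera to world coordinates). Camera axes: x right, y down, z forward; pixel columns grow to the right and rows downward; lengths in mm; the calibration is good to about 2 mm. A picture is of the moment at which its call begins.
- job.sign_off(): hands the job in; it is judged then, once.
The state is a dict: "time_s": time; "qpos": joint angles; "joint_vel": joint speeds; "effort": joint torques, N m; "position": TCP position; "ee_rot": TCP orientation; "ft_force": force on the tool from outside, world axes, zero at the start; "ft_torque": the same for the moment, N m; "grip_width": finger opening in mm; "finger_force": force on a finger pad.
Only numpy, scipy, OpenCV 4.12 (cv2) and the standard library are available. Lean on these libraries where they do the work, as an engineer would, in place of code of your own. Each camera call takes 0.05 s, during which the arm holds its last target. There are 200 camera calls.

## Working session

There is one attempt and no reset: what is moved stays moved. The work goes in short steps, Python scripts to look and compute and a tool call to move; the robot and the scene stay as the last step left them, time stands still between calls to the robot, and variables do not carry over. Pictures are saved under pics/ and viewed, at most 10 in all, crops included, and the job is handed in when it is done.

Besides the shell and the picture viewer there is one more tool, called in YAML: its name, and indented under it one key for each argument. step_arm: Moves the arm, as the interface text tells. Its arguments: {"type":"object","properties":{"motion":{"type":"array","items":{"type":"object","properties":{"xyz":{"type":"array","items":{"type":"number"}},"twist":{"type":"number"}}}},"claw":{"type":"number"},"force":{"type":"number"}},"required":["motion"]}

```bash
mkdir -p pics; python3 - <<'E'
from rig import env,eyes,job
import cv2,numpy as np
s=env.sense();print(s)
for n in("top","scene"):
    c=eyes.camera(n);cv2.imwrite(f"pics/{n}0.png",c["pixels"][:,:,::-1]);np.savez(f"{n}0.npz",**c)
    print(n,c["fx"],c["cx"],c["cy"],np.round(c["world_from_camera"],3).tolist())
E
```

```text
{'time_s': 0.0, 'qpos': array([ 9.91999138e-01,  2.87207333e-01,  1.57818280e+00,  4.99583189e-06,
        1.27859300e+00, -1.50000832e-01]), 'joint_vel': array([-7.84372930e-04,  3.73203262e-04,  7.15345706e-06, -1.35341459e-03,
        4.41952132e-04, -1.85159603e-03]), 'effort': array([-3.99178534e-04, -4.06000972e+01, -2.92619634e+01, -2.02844212e-04,
        5.87258226e-03,  9.83607521e-06]), 'position': array([280.25759778, 613.34566702, 229.91625207]), 'ee_rot': array([ 2.12759978e-01,  9.77103763e-01, -1.11590561e-03, -4.28202967e-04]), 'ft_force': array([ 0.15387763,  0.52462732, -1.05522066]), 'ft_torque': array([-0.03321268,  0.01452877, -0.03313875]), 'finger_force': 0.0, 'grip_width': 85.73862946137447}
top 397.9702631392835 323.50175466311754 200.4150657575285 [[-0.015, -0.987, 0.161, 462.2], [-1.0, 0.018, 0.021, -35.18], [-0.023, -0.161, -0.987, 928.052], [0.0, 0.0, 0.0, 1.0]]
scene 440.49602405976606 319.83739972392885 202.97598656179 [[0.793, 0.402, -0.458, 998.322], [0.609, -0.506, 0.611, -537.051], [0.014, -0.763, -0.646, 635.408], [0.0, 0.0, 0.0, 1.0]]
```

View pics/top0.png

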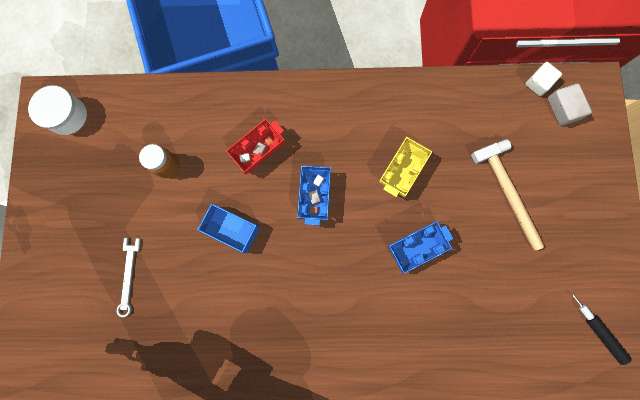

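View pics/scene0.png

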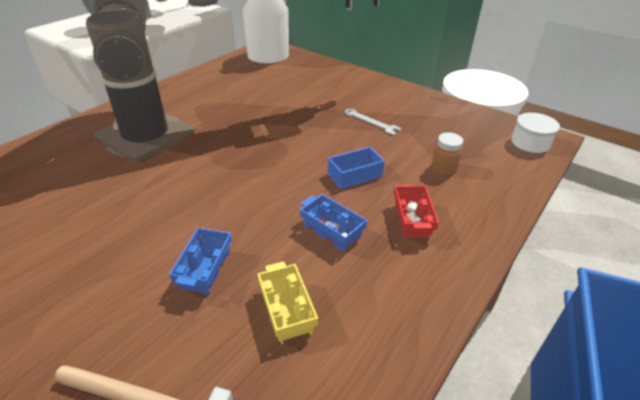

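The top view shows the empty blue tote at (421,247) with its tab up-right at (447,233). The filled tote is at (314,195) with its tab down at (313,221), and the plain bin is at (229,228). The yellow and red look-alikes are at (406,167) and (256,147). The scene view agrees.

```bash
cat > h.py <<'E'
import cv2,numpy as np
def cloud(c):
    v,u=np.mgrid[0:400,0:640];z=c["range_z"]
    P=np.stack([(u-c["cx"])/c["fx"]*z,(v-c["cy"])/c["fy"]*z,z,np.ones_like(z)],-1)@np.asarray(c["world_from_camera"]).T
    return P[...,:3]
def blue(c):
    h=cv2.cvtColor(np.ascontiguousarray(c["pixels"]),cv2.COLOR_RGB2HSV)
    return ((h[...,0]>100)&(h[...,0]<125)&(h[...,1]>130)&(h[...,2]>40))&(c["range_z"]>0)
def fit(c,z0,z1,box=(200,900,-500,500)):
    P=cloud(c);m=blue(c)
    m&=(P[...,0]>box[0])&(P[...,0]<box[1])&(P[...,1]>box[2])&(P[...,1]<box[3])&(P[...,2]>-10)&(P[...,2]<400)
    n,L,S,C=cv2.connectedComponentsWithStats(m.astype(np.uint8))
    out=[]
    for i in range(1,n):
        if S[i,4]<150: continue
        Q=P[(L==i)];R=Q[(Q[:,2]>z0)&(Q[:,2]<z1)]
        if len(R)<20: continue
        r=cv2.minAreaRect(R[:,:2].astype(np.float32))
        out.append((C[i].round(),S[i,4],len(R),np.round(cv2.boxPoints(r),1),np.round(r[0],1),np.round(r[1],1),np.median(R[:,2]),np.percentile(Q[:,2],[2,98]),R))
    return out
E
python3 - <<'E'
from h import *
for n in("top0","scene0"):
    c=dict(np.load(n+".npz"));
    for o in fit(c,40,58): print(n,*[x.tolist() if hasattr(x,'tolist') else x for x in o[:-1]])
E
```

```text
top0 [313.0, 194.0] 1376 449 [[550.0, -23.0], [682.7999877929688, -33.900001525878906], [688.2999877929688, 33.400001525878906], [555.5999755859375, 44.29999923706055]] [619.2, 5.2] [67.5, 133.2] 47.34270974804622 [0.13470276965841776, 51.22051135955371]
top0 [228.0, 228.0] 1666 277 [[493.1000061035156, 164.10000610351562], [554.0999755859375, 134.10000610351562], [605.7000122070312, 238.8000030517578], [544.7999877929688, 268.79998779296875]] [549.4, 201.4] [116.7, 67.9] 44.87662220867321 [0.10013686033744303, 46.73196779601094]
top0 [421.0, 246.0] 1798 485 [[443.1000061035156, -186.89999389648438], [501.5, -307.1000061035156], [562.0, -277.70001220703125], [503.6000061035156, -157.5]] [502.6, -232.3] [67.3, 133.7] 47.370995933918834 [0.20938053387360242, 51.05344533541323]
scene0 [355.0, 167.0] 1475 241 [[491.20001220703125, 163.5], [554.0, 132.5], [605.5999755859375, 237.0], [542.7999877929688, 268.0]] [548.4, 200.3] [116.6, 70.1] 43.45878079926479 [2.656903722903062, 46.294182519161815]
scene0 [332.0, 220.0] 1721 614 [[552.7999877929688, -26.5], [682.0999755859375, -35.29999923706055], [686.9000244140625, 35.400001525878906], [557.5999755859375, 44.099998474121094]] [619.9, 4.4] [70.8, 129.6] 44.693159827304044 [5.135567002670063, 50.73961825377641]
scene0 [201.0, 260.0] 2303 827 [[442.6000061035156, -187.10000610351562], [501.70001220703125, -307.1000061035156], [562.5, -277.20001220703125], [503.5, -157.10000610351562]] [502.6, -232.1] [67.8, 133.7] 45.27943823614862 [2.493145400294675, 50.787209503642174]
```

step_arm:
  motion:
    - {"xyz": [0,0,0],"twist": 0.138}
    - {"xyz": [0,0,0],"twist": 0.138}
    - {"xyz": [0,0,0],"twist": 0.138}
    - {"xyz": [0,0,0],"twist": 0.138}
    - {"xyz": [0,0,0],"twist": 0.138}
    - {"xyz": [-40,5,0],"twist": 0}
    - {"xyz": [-40,5,0],"twist": 0}
    - {"xyz": [-40,5,0],"twist": 0}
    - {"xyz": [-40,5,0],"twist": 0}
    - {"xyz": [-40,5,0],"twist": 0}
  claw: 1
  force: 35

```text
time_s: 1.1
position: [390.8, 443.3, 230.7]
ee_rot: [0.531, 0.848, -0.0, -0.0]
ft_force: [0.1, -0.4, 0.6]
grip_width: 85.5
finger_force: 0.0
```

step_arm:
  motion:
    - {"xyz": [-40,-5,0],"twist": 0}
    - {"xyz": [-40,-5,0],"twist": 0}
    - {"xyz": [-40,-5,0],"twist": 0}
    - {"xyz": [-40,-5,0],"twist": 0}
    - {"xyz": [-40,-5,0],"twist": 0}
    - {"xyz": [-40,-5,0],"twist": 0}
    - {"xyz": [-40,-5,0],"twist": 0}
    - {"xyz": [-40,-5,0],"twist": 0}
    - {"xyz": [-40,-5,0],"twist": 0}
    - {"xyz": [-40,-5,0],"twist": 0}

```text
time_s: 2.1
position: [520.1, 61.6, 230.9]
ee_rot: [0.531, 0.848, -0.0, -0.0]
ft_force: [0.1, -0.2, -0.4]
grip_width: 85.4
finger_force: 0.0
```

step_arm:
  motion:
    - {"xyz": [-31,-18,12],"twist": 0}
    - {"xyz": [-31,-18,12],"twist": 0}
    - {"xyz": [-31,-18,12],"twist": 0}
    - {"xyz": [-31,-18,12],"twist": 0}
    - {"xyz": [-31,-18,12],"twist": 0}
    - {"xyz": [-31,-18,12],"twist": 0}
    - {"xyz": [-31,-18,12],"twist": 0}
    - {"xyz": [-33,-18,12],"twist": 0}
    - {"xyz": [0,0,0],"twist": 0}
    - {"xyz": [0,0,0],"twist": 0}

```text
time_s: 3.1
position: [499.2, -224.8, 134.5]
ee_rot: [0.531, 0.847, 0.0, -0.001]
ft_force: [-0.0, 0.5, -0.3]
grip_width: 85.3
finger_force: 0.0
```

```bash
python3 - <<'E'
from rig import env,eyes
import cv2
s=env.sense();print(s["position"],s["ee_rot"])
c=eyes.camera("wrist");cv2.imwrite("pics/w1.png",c["pixels"][:,:,::-1])
from h import *
for o in fit(c,40,58): print(*[x.tolist() if hasattr(x,'tolist') else x for x in o[:-1]])
E
```

```text
[ 499.17744043 -224.81494927  134.49647191] [ 5.31486027e-01  8.47066408e-01  2.12821979e-04 -1.02855687e-03]
[622.0, 13.0] 919 109 [[612.5, -29.600000381469727], [625.0, -30.399999618530273], [625.0999755859375, -28.0], [612.7000122070312, -27.100000381469727]] [618.8, -28.8] [2.4, 12.5] 42.84902151800682 [1.73627881875419, 44.84066611845597]
[314.0, 201.0] 16797 5310 [[443.1000061035156, -187.39999389648438], [501.29998779296875, -307.0], [562.2999877929688, -277.3999938964844], [504.1000061035156, -157.6999969482422]] [502.7, -232.4] [67.8, 133.0] 47.688173649278085 [2.894545663958379, 51.31199542233124]
```

View pics/w1.png

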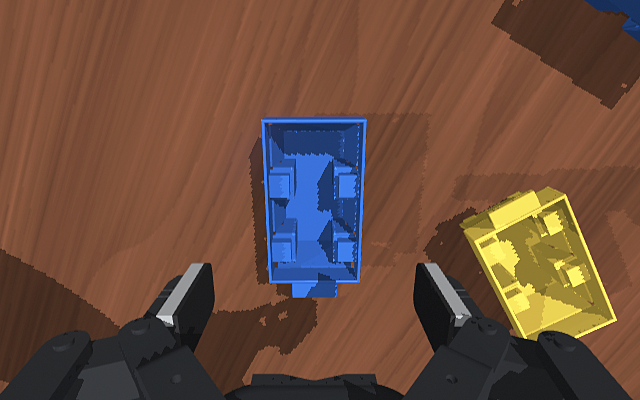

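The wrist view confirms it: the tote is centred at (314,201) with its tab at (314,290), and the fingers are clear of the yellow look-alike. I'm descending to grasp.

step_arm:
  motion:
    - {"xyz": [-2,0,15],"twist": 0}
    - {"xyz": [0,0,20],"twist": 0}
    - {"xyz": [0,0,20],"twist": 0}
    - {"xyz": [0,0,20],"twist": 0}
    - {"xyz": [0,0,15],"twist": 0}
    - {"xyz": [0,0,12],"twist": 0}
    - {"xyz": [0,0,10],"twist": 0}
    - {"xyz": [0,0,7],"twist": 0}
    - {"xyz": [0,0,0],"twist": 0}
    - {"xyz": [0,0,0],"twist": 0}

```text
time_s: 4.15
position: [501.1, -226.6, 16.7]
ee_rot: [0.531, 0.848, -0.0, 0.0]
ft_force: [0.1, 0.4, 0.9]
grip_width: 85.7
finger_force: 0.0
```

step_arm:
  motion:
    - {"xyz": [0,0,0],"twist": 0}
    - {"xyz": [0,0,0],"twist": 0}
    - {"xyz": [0,0,0],"twist": 0}
    - {"xyz": [0,0,0],"twist": 0}
    - {"xyz": [0,0,0],"twist": 0}
    - {"xyz": [0,0,0],"twist": 0}
    - {"xyz": [0,0,0],"twist": 0}
    - {"xyz": [0,0,0],"twist": 0}
    - {"xyz": [0,0,0],"twist": 0}
    - {"xyz": [0,0,0],"twist": 0}
  claw: 0
  force: 35

```text
time_s: 5.15
position: [501.5, -226.9, 17.3]
ee_rot: [0.531, 0.848, -0.0, 0.001]
ft_force: [0.2, 0.1, 5.6]
grip_width: 67.4
finger_force: 40.0
```

step_arm:
  motion:
    - {"xyz": [0,0,-5],"twist": 0}
    - {"xyz": [0,0,-10],"twist": 0}
    - {"xyz": [0,0,-15],"twist": 0}
    - {"xyz": [0,0,-20],"twist": 0}
    - {"xyz": [0,0,-25],"twist": 0}
    - {"xyz": [0,0,-25],"twist": 0}
    - {"xyz": [0,0,-25],"twist": 0}
    - {"xyz": [0,0,-20],"twist": 0}
    - {"xyz": [0,0,-5],"twist": 0}
    - {"xyz": [0,0,0],"twist": 0}

```text
time_s: 6.15
position: [501.1, -226.6, 167.7]
ee_rot: [0.531, 0.848, -0.0, 0.001]
ft_force: [-0.5, 0.6, -1.0]
grip_width: 67.4
finger_force: 39.6
```

step_arm:
  motion:
    - {"xyz": [0,0,0],"twist": -0.05}
    - {"xyz": [0,0,0],"twist": -0.11}
    - {"xyz": [0,0,0],"twist": -0.13}
    - {"xyz": [0,0,0],"twist": -0.13}
    - {"xyz": [0,0,0],"twist": -0.13}
    - {"xyz": [0,0,0],"twist": -0.13}
    - {"xyz": [0,0,0],"twist": -0.13}
    - {"xyz": [0,0,0],"twist": -0.13}
    - {"xyz": [0,0,0],"twist": -0.07}
    - {"xyz": [0,0,0],"twist": -0.034}

```text
time_s: 7.15
position: [499.7, -225.7, 164.3]
ee_rot: [0.036, 0.999, 0.001, -0.002]
ft_force: [-0.9, -0.6, -0.9]
grip_width: 67.6
finger_force: 39.6
```

```bash
python3 - <<'E'
from rig import env,eyes
import cv2
from h import *
s=env.sense();print(s["position"],s["ee_rot"],s["ft_force"])
for n in("wrist","top"):
    c=eyes.camera(n);cv2.imwrite(f"pics/{n}2.png",c["pixels"][:,:,::-1])
    P=cloud(c);m=blue(c);Q=P[m&(P[...,2]>90)&(P[...,2]<230)]
    print(n,np.percentile(Q[:,2],[1,5,50,95,99]));
    R=Q[Q[:,2]>np.percentile(Q[:,2],98)-10];r=cv2.minAreaRect(R[:,:2].astype(np.float32));print(r[0],r[1],cv2.boxPoints(r).tolist())
    # level check: plane through rim
    A=np.c_[R[:,:2]-R[:,:2].mean(0),np.ones(len(R))];print(np.linalg.lstsq(A,R[:,2],rcond=None)[0])
    for o in fit(c,40,58): print(*[x.tolist() if hasattr(x,'tolist') else x for x in o[:-1]])
E
```

```text
[ 499.65428268 -225.6507749   164.25777022] [ 0.03641298  0.99933504  0.00102815 -0.00158637] [-0.93756849 -0.62562871 -0.9266669 ]
wrist [149.66508581 150.16376868 174.92786312 197.68867587 198.48347076]
(491.5159606933594, -224.32510375976562) (69.84934997558594, 105.86469268798828) [[436.14990234375, -255.24705505371094], [541.7257690429688, -263.0619201660156], [546.8820190429688, -193.4031524658203], [441.30615234375, -185.58828735351562]]
[-4.98325918e-02  3.99828218e-03  1.93437744e+02]
[583.0, 294.0] 11433 4833 [[549.5999755859375, -24.799999237060547], [683.5999755859375, -35.29999923706055], [689.0999755859375, 34.599998474121094], [555.0999755859375, 45.099998474121094]] [619.4, 4.9] [70.2, 134.4] 46.38929192130962 [3.2917877274416445, 50.95717453749497]
top [148.56998027 152.04424656 188.11720908 197.11277666 198.43898852]
(547.0946044921875, -204.08596801757812) (27.108266830444336, 74.65997314453125) [[508.89013671875, -193.23880004882812], [569.4395751953125, -236.91802978515625], [585.299072265625, -214.93313598632812], [524.7496337890625, -171.25390625]]
[8.95861237e-02 6.60826507e-02 1.94239198e+02]
[314.0, 194.0] 1375 451 [[550.0, -23.100000381469727], [682.4000244140625, -33.79999923706055], [687.9000244140625, 33.900001525878906], [555.4000244140625, 44.5]] [618.9, 5.4] [67.9, 132.9] 47.16708480501006 [0.1957626442239871, 51.34063816397372]
[228.0, 228.0] 1669 278 [[493.20001220703125, 163.89999389648438], [554.0, 133.89999389648438], [605.5999755859375, 238.60000610351562], [544.7999877929688, 268.6000061035156]] [549.4, 201.2] [116.7, 67.8] 45.075639936010816 [0.17346523263822744, 46.88029759106633]
```

View pics/wrist2.png

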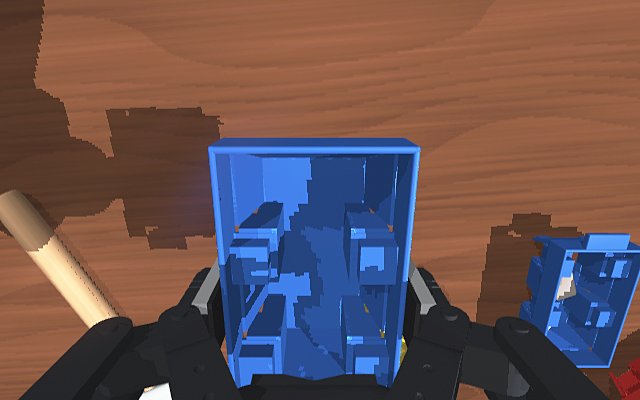

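step_arm:
  motion:
    - {"xyz": [-7,15,0],"twist": 0}
    - {"xyz": [-14,30,0],"twist": 0}
    - {"xyz": [-14,30,0],"twist": 0}
    - {"xyz": [-14,30,0],"twist": 0}
    - {"xyz": [-14,30,0],"twist": 0}
    - {"xyz": [-14,30,0],"twist": 0}
    - {"xyz": [-14,30,0],"twist": 0}
    - {"xyz": [-14,30,0],"twist": 0}
    - {"xyz": [-5,13,0],"twist": 0}
    - {"xyz": [0,0,0],"twist": 0}

```text
time_s: 8.25
position: [628.0, 4.2, 165.2]
ee_rot: [0.036, 0.999, 0.0, -0.001]
ft_force: [-0.2, -0.9, -1.4]
grip_width: 67.2
finger_force: 39.8
```

step_arm:
  motion:
    - {"xyz": [0,0,10],"twist": 0}
    - {"xyz": [0,0,15],"twist": 0}
    - {"xyz": [0,0,15],"twist": 0}
    - {"xyz": [0,0,15],"twist": 0}
    - {"xyz": [0,0,10],"twist": 0}
    - {"xyz": [0,0,5],"twist": 0}
    - {"xyz": [0,0,0],"twist": 0}
    - {"xyz": [0,0,0],"twist": 0}
    - {"xyz": [0,0,0],"twist": 0}
    - {"xyz": [0,0,0],"twist": 0}

```text
time_s: 9.25
position: [628.8, 2.7, 97.3]
ee_rot: [0.037, 0.999, -0.0, 0.001]
ft_force: [-0.3, 1.2, -2.3]
grip_width: 67.7
finger_force: 39.8
```

```bash
python3 - <<'E'
from rig import env,eyes
import cv2
from h import *
s=env.sense();print(s["position"],s["ee_rot"],s["ft_force"])
for n in("wrist","scene"):
    c=eyes.camera(n);cv2.imwrite(f"pics/{n}3.png",c["pixels"][:,:,::-1])
    P=cloud(c);m=blue(c)&(abs(P[...,0]-625)<90)&(abs(P[...,1]-5)<70)
    Q=P[m&(P[...,2]>65)&(P[...,2]<180)]
    top=[]
    for x in range(560,700,10):
        q=Q[abs(Q[:,0]-x)<5,2]
        if len(q)>20: top.append((x,round(np.percentile(q,97),1),round(np.percentile(q,3),1)))
    print(n,top)
    R=Q[Q[:,2]>np.percentile(Q[:,2],98)-8];r=cv2.minAreaRect(R[:,:2].astype(np.float32));print(r[0],r[1],cv2.boxPoints(r).tolist())
E
```

```text
[628.78963413   2.72645316  97.27625325] [ 3.73156793e-02  9.99303175e-01 -1.03566120e-04  8.32771513e-04] [-0.342179    1.15327805 -2.34496059]
wrist [(570, np.float64(131.4), np.float64(111.5)), (580, np.float64(130.9), np.float64(83.0)), (590, np.float64(130.7), np.float64(82.7)), (600, np.float64(130.6), np.float64(82.9)), (610, np.float64(130.7), np.float64(83.0)), (620, np.float64(130.7), np.float64(82.9)), (630, np.float64(130.9), np.float64(82.8)), (640, np.float64(130.8), np.float64(82.8)), (650, np.float64(130.3), np.float64(83.0)), (660, np.float64(129.1), np.float64(83.1)), (670, np.float64(124.1), np.float64(82.9)), (680, np.float64(108.8), np.float64(85.7))]
(619.911376953125, 3.3165740966796875) (68.1912841796875, 104.85225677490234) [[565.017578125, -26.644779205322266], [669.55908203125, -34.71126174926758], [674.80517578125, 33.27792739868164], [570.263671875, 41.34440994262695]]
scene [(570, np.float64(130.4), np.float64(112.0)), (580, np.float64(129.7), np.float64(83.5)), (590, np.float64(117.9), np.float64(81.4)), (600, np.float64(117.6), np.float64(81.0)), (610, np.float64(130.0), np.float64(84.0)), (620, np.float64(129.7), np.float64(83.8)), (630, np.float64(128.3), np.float64(82.4)), (640, np.float64(129.5), np.float64(82.2)), (650, np.float64(129.9), np.float64(81.7)), (660, np.float64(130.0), np.float64(84.5)), (670, np.float64(129.8), np.float64(81.3)), (680, np.float64(130.7), np.float64(88.0)), (690, np.float64(130.7), np.float64(122.3))]
(631.857666015625, -13.424026489257812) (101.18032836914062, 132.5036163330078) [[561.8096313476562, -58.61183166503906], [693.8975219726562, -69.0991439819336], [701.9057006835938, 31.763778686523438], [569.8178100585938, 42.25109100341797]]
```

View pics/scene3.png

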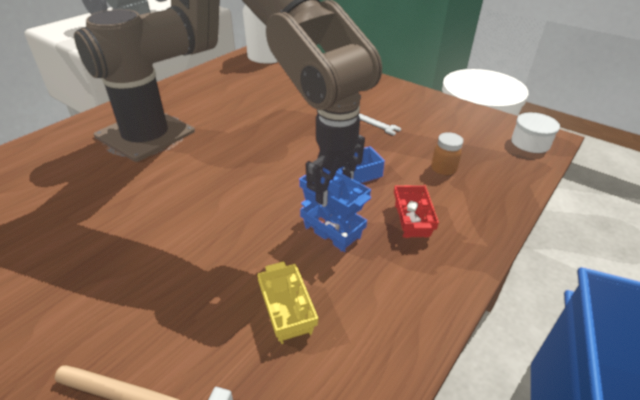

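The scene view shows the empty tote held level at about (340,185), over the filled tote at (333,222). It needs a nudge of about 1.5 mm in each axis and 38.8 mm down.

step_arm:
  motion:
    - {"xyz": [1.5,1.5,4],"twist": 0}
    - {"xyz": [0,0,6],"twist": 0}
    - {"xyz": [0,0,6],"twist": 0}
    - {"xyz": [0,0,6],"twist": 0}
    - {"xyz": [0,0,5],"twist": 0}
    - {"xyz": [0,0,4],"twist": 0}
    - {"xyz": [0,0,3],"twist": 0}
    - {"xyz": [0,0,1],"twist": 0}
    - {"xyz": [0,0,0],"twist": 0}
    - {"xyz": [0,0,0],"twist": 0}

```text
time_s: 10.35
position: [627.0, 4.3, 61.6]
ee_rot: [0.037, 0.999, -0.0, 0.0]
ft_force: [0.8, -0.8, -1.5]
grip_width: 67.1
finger_force: 39.8
```

step_arm:
  motion:
    - {"xyz": [0,0,0.5],"twist": 0}
    - {"xyz": [0,0,0.5],"twist": 0}
    - {"xyz": [0,0,0.5],"twist": 0}
    - {"xyz": [0,0,0.5],"twist": 0}
    - {"xyz": [0,0,0.3],"twist": 0}
    - {"xyz": [0,0,0.3],"twist": 0}
    - {"xyz": [0,0,0.2],"twist": 0}
    - {"xyz": [0,0,0.2],"twist": 0}
    - {"xyz": [0,0,0],"twist": 0}
    - {"xyz": [0,0,0],"twist": 0}

```text
time_s: 11.35
position: [627.0, 4.4, 59.4]
ee_rot: [0.037, 0.999, -0.0, 0.0]
ft_force: [-2.5, 0.7, 5.5]
grip_width: 67.7
finger_force: 40.6
```

step_arm:
  motion:
    - {"xyz": [0,0,0.3],"twist": 0}
    - {"xyz": [0,0,0.3],"twist": 0}
    - {"xyz": [0,0,0],"twist": 0}
    - {"xyz": [0,0,0],"twist": 0}
    - {"xyz": [0,0,0],"twist": 0}
    - {"xyz": [0,0,0],"twist": 0}
    - {"xyz": [0,0,0],"twist": 0}
    - {"xyz": [0,0,0],"twist": 0}
    - {"xyz": [0,0,0],"twist": 0}
    - {"xyz": [0,0,0],"twist": 0}

```text
time_s: 12.35
position: [627.1, 4.4, 59.4]
ee_rot: [0.037, 0.999, -0.0, 0.0]
ft_force: [-3.9, 0.9, 7.5]
grip_width: 67.6
finger_force: 41.0
```

```bash
python3 - <<'E'
from rig import env,eyes
from h import *
s=env.sense();print(s["position"],s["ft_force"])
c=eyes.camera("wrist");P=cloud(c);m=blue(c)&(abs(P[...,0]-625)<90)&(abs(P[...,1]-5)<70)
Q=P[m&(P[...,2]>35)&(P[...,2]<180)]
for x in range(580,690,20):
    q=Q[abs(Q[:,0]-x)<5,2]; print(x,np.percentile(q,[3,97]).round(1))
R=Q[Q[:,2]>np.percentile(Q[:,2],98)-8];r=cv2.minAreaRect(R[:,:2].astype(np.float32));print(cv2.boxPoints(r).tolist())
E
```

```text
[627.09085684   4.35597814  59.38895318] [-3.93934492  0.87928785  7.5122597 ]
580 [45.2 93.1]
600 [45.1 92.7]
620 [45.1 93. ]
640 [44.9 92.8]
660 [45.  91.2]
680 [52.8 71. ]
[[563.4034423828125, -25.16397476196289], [667.6297607421875, -33.01095962524414], [672.87646484375, 36.67707443237305], [568.650146484375, 44.5240592956543]]
```

Seated: the rim is at 92.8 mm and the inner floor at a uniform 45 mm. Now I'll let go and retreat.

step_arm:
  motion:
    - {"xyz": [0,0,0],"twist": 0}
    - {"xyz": [0,0,0],"twist": 0}
    - {"xyz": [0,0,0],"twist": 0}
    - {"xyz": [0,0,0],"twist": 0}
    - {"xyz": [0,0,0],"twist": 0}
    - {"xyz": [0,0,0],"twist": 0}
    - {"xyz": [0,0,0],"twist": 0}
    - {"xyz": [0,0,0],"twist": 0}
    - {"xyz": [0,0,0],"twist": 0}
    - {"xyz": [0,0,0],"twist": 0}
  claw: 1

```text
time_s: 13.4
position: [626.8, 4.4, 57.7]
ee_rot: [0.037, 0.999, -0.0, 0.0]
ft_force: [0.7, 0.4, -0.7]
grip_width: 85.7
finger_force: 0.0
```

step_arm:
  motion:
    - {"xyz": [0,0,-5],"twist": 0}
    - {"xyz": [0,0,-10],"twist": 0}
    - {"xyz": [0,0,-15],"twist": 0}
    - {"xyz": [0,0,-20],"twist": 0}
    - {"xyz": [0,0,-25],"twist": 0}
    - {"xyz": [0,0,-25],"twist": 0}
    - {"xyz": [0,0,-25],"twist": 0}
    - {"xyz": [0,0,-20],"twist": 0}
    - {"xyz": [0,0,-10],"twist": 0}
    - {"xyz": [0,0,0],"twist": 0}

```text
time_s: 14.4
position: [628.0, 4.2, 215.9]
ee_rot: [0.037, 0.999, -0.0, 0.003]
ft_force: [0.2, 0.1, -0.6]
grip_width: 85.4
finger_force: 0.0
```

```bash
python3 - <<'E'
from rig import env,eyes
from h import *
s=env.sense();print(s["position"],s["ft_force"])
for n in("wrist","scene"):
    c=eyes.camera(n);cv2.imwrite(f"pics/{n}5.png",c["pixels"][:,:,::-1])
    for o in fit(c,84,100): print(*[x.tolist() if hasattr(x,'tolist') else x for x in o[:-1]])
    P=cloud(c);m=blue(c)&(abs(P[...,0]-625)<90)&(abs(P[...,1]-5)<60)&(P[...,2]<120)
    for x in range(570,690,20):
        q=P[m&(abs(P[...,0]-x)<5)][:,2]; print(x,np.percentile(q,[3,97]).round(1))
E
```

```text
[627.99927375   4.20213179 215.92561458] [ 0.16419589  0.13810721 -0.55728034]
[314.0, 176.0] 13772 3627 [[563.7999877929688, -25.0], [695.9000244140625, -35.099998474121094], [701.0999755859375, 32.400001525878906], [569.0, 42.5]] [632.5, 3.7] [67.7, 132.5] 90.97694858466139 [44.95418116085179, 93.44168286652483]
570 [49.1 93.9]
590 [45.  93.3]
610 [45.1 93. ]
630 [45.  93.3]
650 [45.1 92.5]
670 [45.3 92.8]
[341.0, 197.0] 4371 630 [[562.7999877929688, -26.399999618530273], [694.5999755859375, -37.5], [700.5999755859375, 32.70000076293945], [568.7999877929688, 43.79999923706055]] [631.7, 3.1] [70.5, 132.2] 88.76695973342004 [3.6951765130932244, 92.12974645614872]
570 [ 8.9 90. ]
590 [34.3 91.8]
610 [11.8 91.9]
630 [ 7.3 91. ]
650 [ 7.6 89.9]
670 [ 8.1 91. ]
```

View pics/scene5.png

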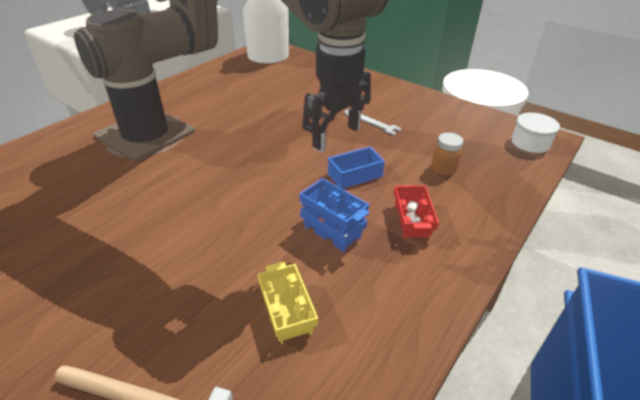

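View pics/wrist5.png

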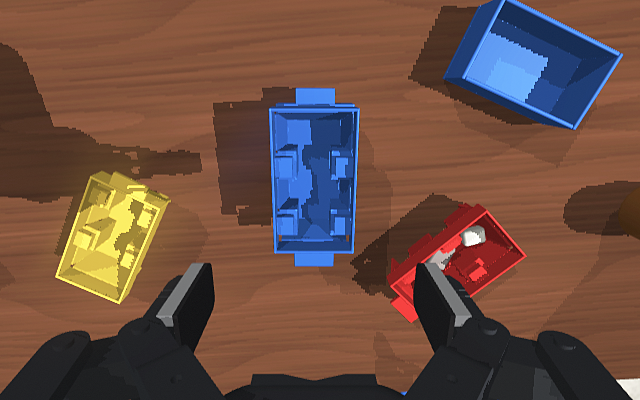

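Both views show the stack at (315,177) in the wrist image. It is square and level, with the tabs at opposite ends, (315,96) and (315,259), and the rim at about 93 mm. Nothing else has moved.

```bash
python3 -c "
from rig import job
print(job.sign_off())"
```

```text
the job is handed in; nothing more can be done
None
```

The empty tote is stacked level and end-for-end on the filled tote, released and clear of the gripper after about 14.5 s, and the job is handed in; the sign-off returned no verdict.

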